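# Slide the culture dish into the dish reader

### The arm

A 7-joint arm with a two-finger parallel gripper is mounted at the origin on a cart in front of the work surface, level with it; the furniture and walls round the work are solid. World frame = base frame: x ahead of the robot, y to its left, z up, the work surface at z = 0. Lengths are in m, angles in rad, forces in N, time in s.
With the tool pointing down it reaches from about 0.4 to 0.85 m from the base axis. Payload 4.5 kg.
Tool frame: the origin (TCP) lies between the finger pads; the fingertips stand 11 mm ahead of it and the grasp point (between the pads) lies 8 mm behind it (r.tip_reach is the distance from the TCP to the fingertips, in m); x points along the fingers, y is the direction in which the jaws open and shut, and the axes are right-handed (so a half turn about x gives the same grasp; the last joint's range is limited). The gripper opens to 88 mm and grips with 3 to 60 N. Pads are 18 mm wide; open, the fingers measure 123 mm over their backs; the gripper's body (75 mm by 187 mm) begins 45 mm behind the grasp point.
Start: joints at [1.186, 0.689, -0.195, 1.565, 0.157, 0.902, -0.215], TCP at [0.254, -0.571, 0.25] pointing down, gripper open.
Joint ranges: [-3.01, 3.01], [-0.46, 2.08], [-1.47, 1.51], [0.13, 2.56], [-1, 4.14], [0.04, 2.09], [-2.66, 2.66]. Speed limits (rad/s): [2.57, 2.57, 3.14, 3.14, 3.14, 3.14, 3.14].

### API

Orientations are given as a unit quaternion [x, y, z, w].
In Python, from plant import r gives the robot as it stands.
- The arm moves only by the tool drive_tool, never from a script. Its argument "deltas" is a list of rows, each a list of 3 entries, a list of its own where there are three numbers: the turn, a rotation vector about the tool's x, y, z in degrees, then the shift along the tool's x, y, z in cm, then the finger opening in cm, from 0 to 8.81. A call has 1 to 12 rows; each row shifts and turns the commanded pose from where the row before left it, along the tool's axes as they then stand; what a row does not reach is not made up. A row lasts 1/12 s, in which the tool goes at most 41.7 mm and 7.16 degrees, less where a joint would pass 70% of its speed; a pose out of reach is approached as far as the arm can. A call is refused whole if a number of a shift passes 4.17 or a number of a turn 7.16, either way. A call with a gripper value outside its range is refused whole. The fingers move at their own pace and stop on an object; "force" is the grip in N (left out, the last holds). Time passes only in rows, so rows that do not move let the fingers close. It gives the time, the measured TCP pose, the force and the opening at its end, in the units of the state.
- r.get_state(): the state, without advancing time (a new reading comes with each control period).
- r.snapshot(name): name is "scene" or "top"; returns a dict with "color" (384x512x3 uint8, red, green, blue), "fov_y" (degrees; the focal length in pixels is half the picture's height over the tangent of half this angle, whatever the lens; pixels are square), "cx", "cy" (the principal point, pixels), "k1" (the pictures are not rectified: a ray, as slopes to the right and down, at radius r is drawn at 1 + k1 r^2 times it, then the intrinsics apply), "extrinsics" (4x4, takes a point from world to camera coordinates). Camera axes: x right, y up, looking along -z (the intrinsics and any distortion apply to the point x, -y, -z); pixel columns grow to the right and rows downward; lengths in m; the calibration is good to about 2 mm. A picture is of the moment at which its call begins. There is no depth.
- r.finish_job(): hands the job in, once; it reports no verdict.
The state is a dict: "clock": time; "q": joint angles; "qd": joint speeds; "joint_torque": joint torques, N m; "tool_pos": TCP position; "eef_rot": TCP orientation; "contact_force": force on the tool from outside, world axes, zero at the start; "moment": the same for the moment, N m; "opening": opening from 0.0 (shut) to 1.0 (fully open).
Only numpy, scipy, OpenCV 4.12 (cv2) and the standard library are available. Lean on these libraries where they do the work, as an engineer would, in place of code of your own. Each camera call takes 0.05 s, during which the arm holds its last target. There are 200 camera calls.

### The job

Send the culture dish into the dish reader: with the fingertips press the blue lock button on the carriage down, keep it down while you push the carriage into the reader as far as its end stop, then let go so that the button springs up and locks the carriage in. Do not touch the dish, which stays lying in its seat on the carriage, and leave the other things on the table where they are.

Things in the scene. Friction and masses are not known exactly. Their poses are not given: they have to be found in the camera images.
- reader: the dish reader, fixed to the table: an aluminium base plate 376 x 150 mm (9 mm high) with a white housing 153 mm long, 155 mm wide and 73 mm high at one end and two steel guide rods in front of its slot. Origin on the table, on the centre line of the device, 65 mm before the housing's front face. Its x axis (level) is the direction in which the carriage slides in, y the direction across, z up
- carriage (a joint): position of the black carriage along the reader's x axis, m: 0 = drawn out, 0.112 = against the end stop. It starts at 0, locked by a toothed rack (positions 8 mm apart, about 2 mm of play); unlocked it slides with about 1 to 3 N
- lock (a joint): how far the lock button is pressed, m: 0 = up (locked), 0.0055 = down on its stop. From 0.0035 on the carriage is free; released it springs up by itself and locks again in the next notch, and at the end stop in the home notch. It takes about 3 N to start it and 6 N to hold it fully down
- button_top (a point): centre of the top face of the blue lock button at the carriage's outer end: 34 mm along the slide by 38 mm across, 54 mm above the table when up; pressed right down it still stands 2.5 mm above the block round it. 20 mm ahead of this point (reader x) is the face of a grey push plate, 54 mm wide, 6 mm thick, rising 12 mm above the unpressed button, to push against; other sides open
- dish_seat (a point): centre of the round seat (ring 85 mm across, 6 mm high) on the carriage in which the dish lies, 36 mm above the table, 115 mm ahead of the button centre along the reader's x
- dish: the culture dish in the seat, a clear petri dish 72 mm across and 15 mm high, loose; origin at the centre of its underside
- dish_low: lower dish of a stack of two spare petri dishes on the table, each 72 mm across and 15 mm high; origin at the centre of its underside
- dish_high: upper dish of that stack
- vial: small amber bottle with a black cap, 38 mm across, 99 mm high, upright; origin at the centre of its underside
- beaker: small clear beaker, 48 mm across, 58 mm high, upright; origin at the centre of its underside
- timer: white bench timer with three red keys, 62 x 64 x 19 mm, lying flat; origin at the centre of its underside
- tweezers: steel tweezers lying flat, 138 mm long; origin at the centre of their underside
Things that resemble listed ones, but are neither listed nor needed, are in the scene too. What is shaped like the dish but orange or purple is not meant.

How it is judged:
By the outcome, as a careful person would: the job done as asked, in the order asked, and still so for the second after the job is handed in, with the robot touching nothing.
It also fails if it takes over 38 s, if anything falls off the work surface, if the arm or the gripper's body presses on something with over 40 N, if the wrist force passes 120 N, or if a joint passes its speed limit or range.

## Working session

There is one attempt and no reset: what is moved stays moved. The work goes in short steps, Python scripts to look and compute and a tool call to move; the robot and the scene stay as the last step left them, time stands still between calls to the robot, and variables do not carry over. Pictures are saved under pics/ and viewed, about 8 in all and at most 12, crops included, and the job is handed in when it is done.

Besides the shell and the picture viewer there is one more tool, called after ">>>" as a command line: name --argument value ..., lists and objects as JSON in quotes. drive_tool: Moves the arm, as the interface text tells. Its arguments: {"type":"object","properties":{"deltas":{"type":"array","items":{"type":"array"}},"force":{"type":"number"}},"required":["deltas"]}

```bash
mkdir -p pics; ls
cat > h.py <<'E'
import numpy as np, cv2
from plant import r
def cam(s):
    h,w=s['color'].shape[:2]; f=h/2/np.tan(np.radians(s['fov_y'])/2)
    return f,s['cx'],s['cy'],s['k1'],np.array(s['extrinsics'])
def ray(s,u,v):
    f,cx,cy,k,E=cam(s); d=np.array([(u-cx)/f,(v-cy)/f]); p=d.copy()
    for _ in range(30): p=d/(1+k*(p@p))
    R=E[:3,:3]; return -R.T@E[:3,3], R.T@np.array([p[0],-p[1],-1])
def onz(s,u,v,z):
    o,d=ray(s,u,v); return o+d*(z-o[2])/d[2]
def proj(s,P):
    f,cx,cy,k,E=cam(s); q=E[:3,:3]@np.array(P)+E[:3,3]; a=np.array([q[0],-q[1]])/-q[2]
    return a*(1+k*(a@a))*f+[cx,cy]
def save(s,n,box=None,sc=1):
    i=cv2.cvtColor(s['color'],cv2.COLOR_RGB2BGR)
    if box: i=i[box[1]:box[3],box[0]:box[2]]
    cv2.imwrite('pics/'+n,cv2.resize(i,None,fx=sc,fy=sc,interpolation=cv2.INTER_CUBIC))
def blue(s):
    h=cv2.cvtColor(s['color'],cv2.COLOR_RGB2HSV); m=cv2.inRange(h,(100,110,50),(130,255,255))
    n,l,st,c=cv2.connectedComponentsWithStats(m)
    return m,l,[(i,st[i].tolist(),c[i].round(1).tolist()) for i in range(1,n) if st[i][4]>15]
E
python3 - <<'E'
from h import *
a=r.snapshot('scene');b=r.snapshot('top')
i=np.hstack([a['color'],b['color']])
save(a,'s1.png',None,1.5);save(b,'t1.png',None,1.5)
for s in(a,b):print(cam(s)[:4],ray(s,256,192)); print(blue(s)[2])
st=r.get_state();print(st['tool_pos'],st['eef_rot'],st['clock'],r.tip_reach,st['opening'])
E
```

```text
pics
(np.float64(359.35896006103286), 251.36826531068135, 196.5157597113086, -0.06143400870659158) (array([-0.00524781,  0.40580753,  0.57000262]), array([ 0.68258265, -0.42397186, -0.59552735]))
[(2, [350, 86, 35, 23, 342], [370.2, 96.6]), (3, [22, 97, 20, 9, 75], [31.1, 102.0]), (5, [31, 122, 17, 7, 72], [39.0, 125.6]), (6, [157, 123, 6, 17, 46], [160.2, 129.7]), (8, [38, 139, 19, 8, 67], [46.6, 142.9]), (10, [51, 153, 8, 6, 26], [54.2, 154.9]), (12, [62, 161, 5, 12, 31], [64.1, 165.7]), (13, [36, 164, 24, 12, 144], [48.9, 168.5]), (14, [201, 211, 22, 16, 192], [212.1, 218.6])]
(np.float64(423.2643364501403), 255.2214814348179, 193.3912486172616, 0.051600204427247914) (array([0.43974615, 0.06729677, 1.02387117]), array([ 0.1518922 ,  0.00168751, -0.9884028 ]))
[(1, [212, 48, 5, 6, 23], [214.0, 50.6]), (4, [77, 66, 6, 4, 16], [79.2, 67.4]), (17, [74, 100, 8, 7, 48], [77.5, 102.6]), (18, [205, 197, 16, 17, 228], [212.8, 205.1])]
[ 0.25389481 -0.57052775  0.24900244] [-0.69148835 -0.14756724  0.69181767 -0.14647895] 0.1 0.011 1.000782562787153
```

View pics/s1.png

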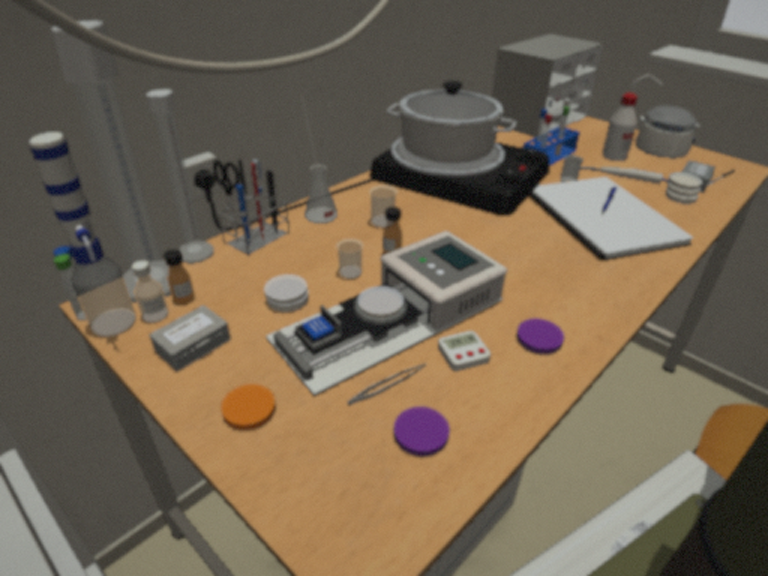

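View pics/t1.png

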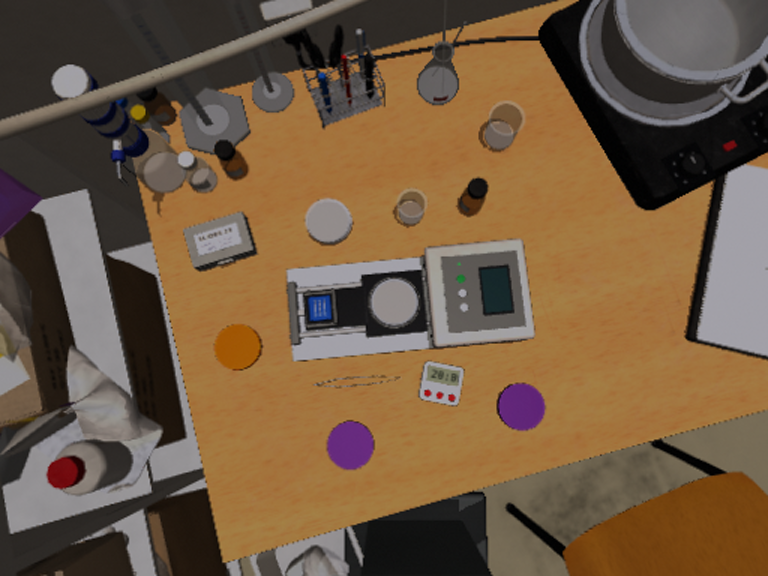

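The scene view shows the button at about (320,327) and the top view at (320,308), both at 1.5x. The top view also shows the housing top corners at (427,248), (522,239), (534,337) and (432,346). Next I'll turn these into positions.

Run:
```python
from h import *
from scipy.spatial.transform import Rotation as R
a=r.snapshot('scene');b=r.snapshot('top')
rays=[]
for s,c0 in((a,(212,218)),(b,(213,205))):
    m,l,L=blue(s); i=min(L,key=lambda t:np.hypot(t[2][0]-c0[0],t[2][1]-c0[1]))[0]
    p=cv2.findContours((l==i).astype(np.uint8),0,2)[0][0]; h=cv2.convexHull(p); M=cv2.moments(h); c=(M['m10']/M['m00'],M['m01']/M['m00'])
    print(c,cv2.minAreaRect(p),'at z=.054',onz(s,*c,.054).round(4)); rays.append(ray(s,*c))
(o,d),(p,e)=rays; A=np.c_[d,-e]; t=np.linalg.lstsq(A,p-o,rcond=None)[0]; print('tri',o+d*t[0],p+e*t[1])
def T(u,v,z): return onz(b,u/1.5,v/1.5,z)
H=[T(*q,.073) for q in((427,248),(522,239),(534,337),(432,346))]
for q in H:print(q.round(4))
for q in((288,268),(293,360)):print('plate',T(*q,.009).round(4))
print('dish',T(394,302,.051).round(4))
for x,y in((0,1),(3,2)):print(np.degrees(np.arctan2(*(H[y]-H[x])[1::-1])))
for x,y in((3,0),(2,1)):print(np.degrees(np.arctan2(*(H[y]-H[x])[1::-1]))-90)
st=r.get_state();print(R.from_quat(st['eef_rot']).as_matrix().round(3))
save(b,'t2.png',(180,150,370,250),4)
```

```text
(211.94910941475828, 218.37150127226462) ((211.7000274658203, 218.4000244140625), (12.969194412231445, 18.782970428466797), 63.43495178222656) at z=.054 [0.5524 0.1724 0.054 ]
(212.63716814159292, 205.0206489675516) ((212.5, 205.0), (16.0, 15.0), 90.0) at z=.054 [0.5591 0.1692 0.054 ]
tri [0.55960392 0.16940718 0.04736393] [0.55988565 0.16989127 0.04744946]
[0.6473 0.0028 0.073 ]
[ 0.6601 -0.1423  0.073 ]
[ 0.5104 -0.1543  0.073 ]
[ 0.4978 -0.0022  0.073 ]
plate [0.6296 0.2247 0.009 ]
plate [0.481  0.2143 0.009 ]
dish [0.5673 0.0536 0.051 ]
-84.94001482662604
-85.25711401525433
-88.09174534445697
-85.41061417246581
[[-0.001  0.407 -0.914]
 [ 0.001 -0.914 -0.407]
 [-1.    -0.001  0.   ]]
```

View pics/t2.png

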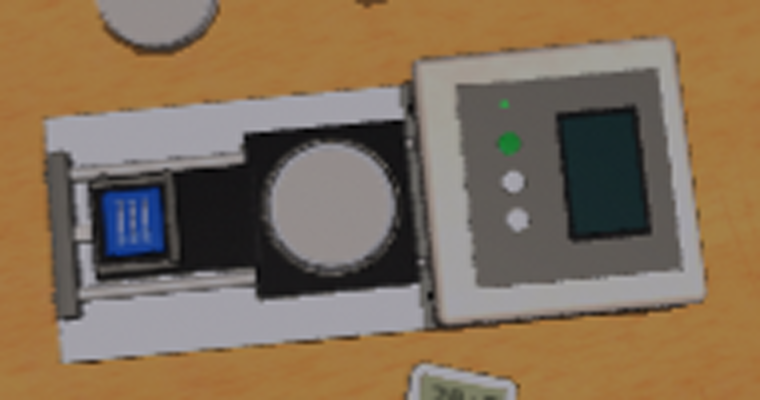

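>>> drive_tool --deltas '[[[-7.07,0,0],[0,0,0],0],[[-7.07,0,0],[0,0,0],0],[[-7.07,0,0],[0,0,0],0],[[-7.07,0,0],[0,0,0],0],[[-7.07,0,0],[0,0,0],0],[[-7.07,0,0],[0,0,0],0],[[-7.07,0,0],[0,0,0],0],[[-7.07,0,0],[0,0,0],0],[[-7.07,0,0],[0,0,0],0],[[-7.07,0,0],[0,0,0],0]]' --force 20

```text
clock: 1.03
tool_pos: [0.254, -0.5709, 0.2495]
eef_rot: [0.478, 0.522, -0.478, 0.521]
contact_force: [0.1, -0.3, -0.4]
opening: 0.273
```

```bash
cat > d.py <<'E'
import sys
from h import *
from scipy.spatial.transform import Rotation as R
st=r.get_state(); M=R.from_quat(st['eef_rot']).as_matrix()
u=np.array([.080,-.9968,0])
t=np.array([.5592,.1690,0])+u*float(sys.argv[1]); t[2]=float(sys.argv[2])+.011
print('pos',st['tool_pos'],'clock',st['clock'],'F',np.round(st['contact_force'],1),'open',st['opening'])
print(M.round(3)); print('delta cm',(M.T@(t-st['tool_pos'])*100).round(2))
print('q',np.round(st['q'],2))
E
python3 d.py 0.004 0.1
```

```text
pos [ 0.25395882 -0.57093586  0.24953453] clock 1.0333 F [ 0.1 -0.3 -0.4] open 0.272824559971101
[[-0.     0.996  0.088]
 [ 0.     0.088 -0.996]
 [-1.    -0.    -0.   ]]
delta cm [ 13.86  36.9  -70.62]
q [ 1.37  0.73 -0.55  1.55  0.43  0.98  0.79]
```

>>> drive_tool --deltas '[[[0,0,0],[0,1.5,-2.9],0],[[0,0,0],[0,1.5,-2.9],0],[[0,0,0],[0,1.5,-2.9],0],[[0,0,0],[0,1.5,-2.9],0],[[0,0,0],[0,1.5,-2.9],0],[[0,0,0],[0,1.5,-2.9],0],[[0,0,0],[0,1.5,-2.9],0],[[0,0,0],[0,1.5,-2.9],0],[[0,0,0],[0,1.5,-2.9],0],[[0,0,0],[0,1.5,-2.9],0],[[0,0,0],[0,1.5,-2.9],0],[[0,0,0],[0,1.5,-2.9],0]]'

```text
clock: 2.03
tool_pos: [0.4054, -0.2081, 0.2498]
eef_rot: [0.479, 0.52, -0.479, 0.52]
contact_force: [0.4, 1.3, 0.6]
opening: 0.011
```

```bash
python3 d.py 0.004 0.1
```

```text
pos [ 0.40541052 -0.20805354  0.24977424] clock 2.0333 F [0.4 1.3 0.6] open 0.010685677554050414
[[ 0.     0.997  0.082]
 [-0.     0.082 -0.997]
 [-1.     0.     0.   ]]
delta cm [ 13.87  18.4  -35.93]
q [ 0.72  0.51 -0.53  2.05  0.4   0.69  0.02]
```

>>> drive_tool --deltas '[[[0,0,0],[0,1.5,-3],0],[[0,0,0],[0,1.5,-3],0],[[0,0,0],[0,1.5,-3],0],[[0,0,0],[0,1.5,-3],0],[[0,0,0],[0,1.5,-3],0],[[0,0,0],[0,1.5,-3],0],[[0,0,0],[0,1.5,-3],0],[[0,0,0],[0,1.5,-3],0],[[0,0,0],[0,1.5,-3],0],[[0,0,0],[0,1.5,-3],0],[[0,0,0],[0,1.5,-3],0],[[0,0,0],[0,1.5,-3],0]]'

```text
clock: 3.03
tool_pos: [0.5553, 0.1656, 0.2496]
eef_rot: [0.479, 0.52, -0.479, 0.52]
contact_force: [0.1, -0.8, 0.1]
opening: 0.006
```

```bash
python3 d.py 0.002 0.09
```

```text
pos [0.55530525 0.1655726  0.24955837] clock 3.0333 F [ 0.1 -0.8  0.1] open 0.005896806368077706
[[-0.     0.997  0.082]
 [-0.     0.082 -0.997]
 [-1.    -0.     0.   ]]
delta cm [14.86  0.42 -0.12]
q [-0.09  0.66 -0.47  1.7   0.37  0.88 -0.64]
```

>>> drive_tool --deltas '[[[0,0,0],[2.5,0.2,-0.1],0],[[0,0,0],[2.5,0.2,0],0],[[0,0,0],[2.5,0,0],0],[[0,0,0],[2.5,0,0],0],[[0,0,0],[2.5,0,0],0],[[0,0,0],[2.3,0,0],0],[[0,0,0],[0,0,0],0],[[0,0,0],[0,0,0],0]]'

```text
clock: 3.7
tool_pos: [0.5583, 0.1652, 0.101]
eef_rot: [0.478, 0.52, -0.48, 0.52]
contact_force: [-0.1, -0.1, 0.8]
opening: 0.007
```

```bash
python3 d.py 0.002 0.07
python3 - <<'E'
from h import *
s=r.snapshot('scene');save(s,'s2.png',(160,130,310,250),5)
print(proj(s,r.get_state()['tool_pos']+np.array([0,0,-.011])))
b=r.snapshot('top');save(b,'t3.png',(170,140,320,250),5)
E
```

```text
pos [0.55825847 0.16515521 0.10098409] clock 3.7 F [-0.1 -0.1  0.8] open 0.006720760136849222
[[-0.002  0.997  0.082]
 [-0.001  0.082 -0.997]
 [-1.    -0.002  0.001]]
delta cm [ 2.    0.13 -0.18]
q [-0.16  0.86 -0.35  1.8   0.51  0.57 -0.76]
[212.30479049 202.45214007]
```

View pics/s2.png

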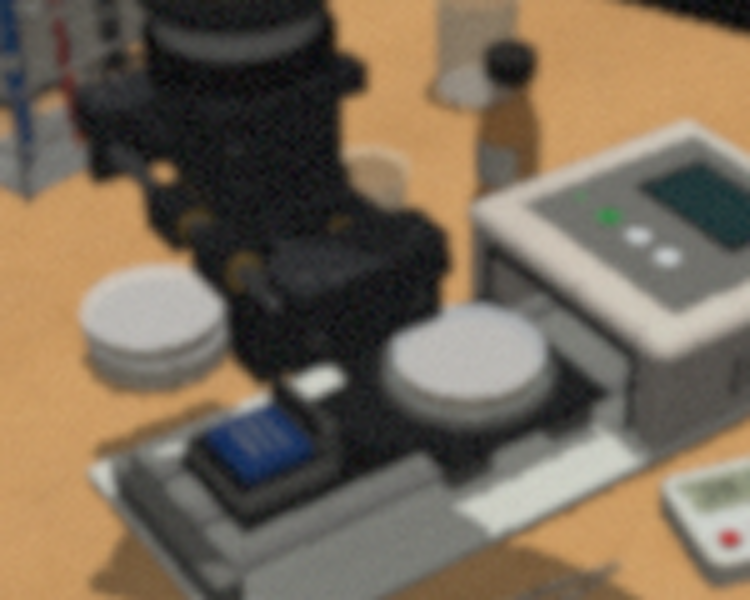

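View pics/t3.png

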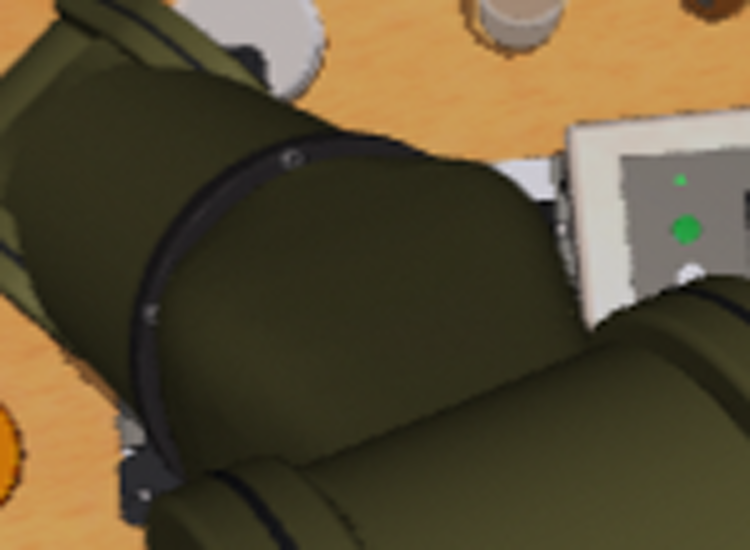

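The scene view shows the fingers clear of the push plate and above the button; the button top is at crop (260,440) and the projected tip at (262,362). The top view is blocked by the arm. I'll go down and feel for contact.

>>> drive_tool --deltas '[[[0,0,0],[1.5,0,-0.1],0],[[0,0,0],[1.4,0,0],0],[[0,0,0],[0.4,0,0],0],[[0,0,0],[0,0,0],0],[[0,0,0],[0,0,0],0]]'

```text
clock: 4.22
tool_pos: [0.5595, 0.1667, 0.0699]
eef_rot: [0.48, 0.52, -0.479, 0.52]
contact_force: [-0.1, -0.3, -0.2]
opening: 0.004
```

>>> drive_tool --deltas '[[[0,0,0],[0.2,0,0],0],[[0,0,0],[0.2,0,0],0],[[0,0,0],[0,0,0],0],[[0,0,0],[0,0,0],0]]'

```text
clock: 4.55
tool_pos: [0.5595, 0.1666, 0.0653]
eef_rot: [0.48, 0.52, -0.479, 0.52]
contact_force: [0.6, -0.5, 2.3]
opening: 0.005
```

>>> drive_tool --deltas '[[[0,0,0],[0.2,0,0],0],[[0,0,0],[0.2,0,0],0],[[0,0,0],[0.15,0,0],0],[[0,0,0],[0,0,0],0],[[0,0,0],[0,0,0],0]]'

```text
clock: 4.97
tool_pos: [0.5595, 0.1667, 0.0599]
eef_rot: [0.48, 0.52, -0.479, 0.52]
contact_force: [-0.5, -0.8, 7.8]
opening: 0.006
```

>>> drive_tool --deltas '[[[0,0,0],[0.07,0,0],0],[[0,0,0],[0,0,0],0],[[0,0,0],[0,0,0.1],0],[[0,0,0],[0,0,0.2],0],[[0,0,0],[0,0,0.2],0],[[0,0,0],[0,0,0.2],0],[[0,0,0],[0,0,0.2],0],[[0,0,0],[0,0,0.2],0],[[0,0,0],[0,0,0.2],0],[[0,0,0],[0,0,0.2],0]]'

```text
clock: 5.8
tool_pos: [0.5607, 0.153, 0.0598]
eef_rot: [0.48, 0.52, -0.478, 0.52]
contact_force: [-1.6, 1.4, 12.5]
opening: 0.008
```

>>> drive_tool --deltas '[[[0,0,0],[0,0,0.3],0],[[0,0,0],[0,0,0.4],0],[[0,0,0],[0,0,0.4],0],[[0,0,0],[0,0,0.4],0],[[0,0,0],[0,0,0.4],0],[[0,0,0],[0,0,0.4],0],[[0,0,0],[0,0,0.4],0],[[0,0,0],[0,0,0.4],0],[[0,0,0],[0,0,0.3],0],[[0,0,0],[0,0,0.2],0]]'

```text
clock: 6.63
tool_pos: [0.5638, 0.1166, 0.0598]
eef_rot: [0.48, 0.52, -0.478, 0.52]
contact_force: [-0.5, 1.3, 13.8]
opening: 0.007
```

```bash
python3 - <<'E'
from h import *
s=r.snapshot('scene');save(s,'s3.png',(160,130,310,250),5)
print(proj(s,r.get_state()['tool_pos']+np.array([0,0,-.011])))
E
python3 d.py .1 .0485
```

```text
[232.10898128 209.10762016]
pos [0.56385471 0.11610211 0.05980108] clock 6.6833 F [-1.   0.7 12.8] open 0.002653722020827916
[[ 0.002  0.997  0.082]
 [ 0.001  0.082 -0.997]
 [-1.     0.002 -0.001]]
delta cm [ 0.03 -0.05  4.69]
q [-0.1   0.92 -0.31  1.84  0.57  0.47 -0.73]
```

View pics/s3.png

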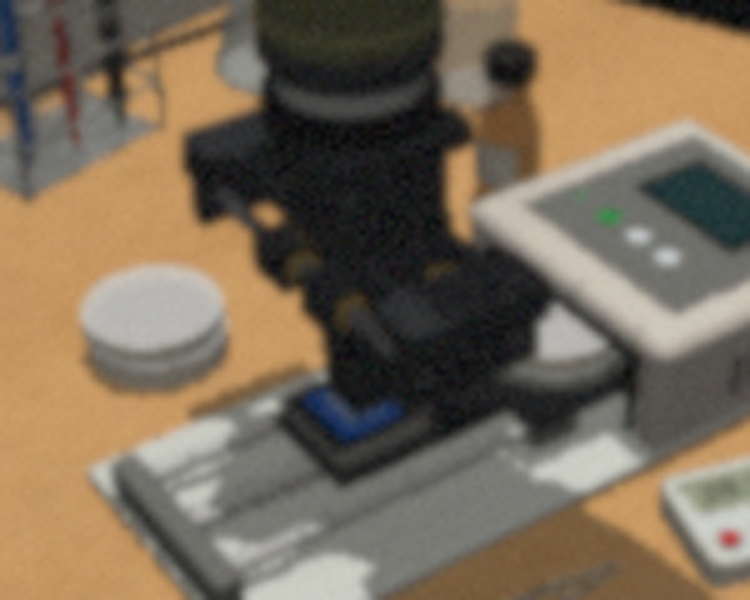

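The carriage is moving with the fingers: the button is at crop (350,415), still pressed, and the dish is entering the slot. I'll continue.

>>> drive_tool --deltas '[[[0,0,0],[0,0,0.3],0],[[0,0,0],[0,0,0.4],0],[[0,0,0],[0,0,0.4],0],[[0,0,0],[0,0,0.4],0],[[0,0,0],[0,0,0.4],0],[[0,0,0],[0,0,0.4],0],[[0,0,0],[0,0,0.4],0],[[0,0,0],[0,0,0.4],0],[[0,0,0],[0,0,0.4],0],[[0,0,0],[0,0,0.4],0],[[0,0,0],[0,0,0.4],0],[[0,0,0],[0,0,0.4],0]]'

```text
clock: 7.68
tool_pos: [0.5678, 0.0701, 0.0598]
eef_rot: [0.48, 0.52, -0.478, 0.52]
contact_force: [0.3, 1.6, 12.9]
opening: 0.001
```

>>> drive_tool --deltas '[[[0,0,0],[0,0,0.3],0],[[0,0,0],[0,0,0.2],0],[[0,0,0],[0,0,0.2],0],[[0,0,0],[0,0,0.2],0],[[0,0,0],[0,0,0.2],0],[[0,0,0],[0,0,0],0]]'

```text
clock: 8.18
tool_pos: [0.5688, 0.0585, 0.0598]
eef_rot: [0.48, 0.52, -0.478, 0.521]
contact_force: [-0.7, 0.3, 13.6]
opening: 0.01
```

>>> drive_tool --deltas '[[[0,0,0],[0,0,0.2],0],[[0,0,0],[0,0,0.2],0],[[0,0,0],[0,0,0.1],0],[[0,0,0],[0,0,0],0]]'

```text
clock: 8.52
tool_pos: [0.5691, 0.0549, 0.0598]
eef_rot: [0.48, 0.52, -0.477, 0.52]
contact_force: [-0.9, 2.3, 13.8]
opening: -0.0
```

>>> drive_tool --deltas '[[[0,0,0],[0,0,0.2],0],[[0,0,0],[0,0,0.2],0],[[0,0,0],[0,0,0],0]]'

```text
clock: 8.77
tool_pos: [0.5693, 0.0537, 0.0598]
eef_rot: [0.481, 0.522, -0.476, 0.52]
contact_force: [-1.8, 6.7, 12.2]
opening: 0.003
```

>>> drive_tool --deltas '[[[0,0,0],[0,0,0.2],0],[[0,0,0],[0,0,0.2],0],[[0,0,0],[0,0,0.2],0],[[0,0,0],[0,0,0],0]]'

```text
clock: 9.1
tool_pos: [0.5699, 0.0501, 0.0599]
eef_rot: [0.481, 0.523, -0.474, 0.52]
contact_force: [-1.6, 10.2, 10.5]
opening: 0.008
```

Run:
```python
from h import *
s=r.snapshot('scene');save(s,'s4.png',(180,120,330,240),5)
print(r.get_state()['contact_force'])
```

```text
[-1.29937357 10.48812123 11.09485835]
```

View pics/s4.png

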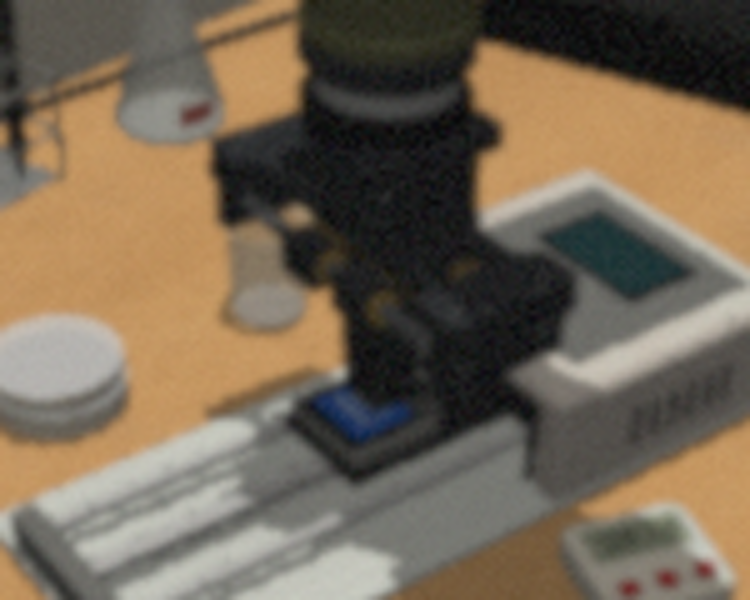

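The carriage is nearly in, with the button at crop (355,415). The fingers may be slipping forward towards the plate, so I'll push a little more to confirm the stop.

>>> drive_tool --deltas '[[[0,0,0],[0,0,0.2],0],[[0,0,0],[0,0,0.2],0],[[0,0,0],[0,0,0],0]]'

```text
clock: 9.4
tool_pos: [0.5698, 0.05, 0.0599]
eef_rot: [0.482, 0.525, -0.472, 0.519]
contact_force: [-3.2, 14.8, 10.2]
opening: 0.005
```

>>> drive_tool --deltas '[[[0,0,0],[0,0,0.2],0],[[0,0,0],[0,0,0.2],0],[[0,0,0],[0,0,0],0]]'

```text
clock: 9.65
tool_pos: [0.5699, 0.0499, 0.06]
eef_rot: [0.483, 0.526, -0.47, 0.519]
contact_force: [-4.0, 22.0, 10.1]
opening: 0.007
```

Firm end stop: 22 N with no further travel. I'll ease off to a few newtons, then lift straight up.

>>> drive_tool --deltas '[[[0,0,0],[0,0,-0.3],0],[[0,0,0],[0,0,-0.3],0],[[0,0,0],[0,0,0],0]]'

```text
clock: 9.9
tool_pos: [0.5699, 0.05, 0.0599]
eef_rot: [0.481, 0.523, -0.473, 0.52]
contact_force: [-2.4, 12.9, 10.6]
opening: 0.005
```

>>> drive_tool --deltas '[[[0,0,0],[0,0,-0.3],0],[[0,0,0],[0,0,0],0],[[0,0,0],[-0.2,0,0],0],[[0,0,0],[-0.3,0,0],0],[[0,0,0],[-0.3,0,0],0],[[0,0,0],[-0.3,0,0],0],[[0,0,0],[0,0,0],0]]'

```text
clock: 10.48
tool_pos: [0.5686, 0.0498, 0.0693]
eef_rot: [0.48, 0.523, -0.476, 0.519]
contact_force: [-0.2, 8.5, -0.9]
opening: 0.005
```

>>> drive_tool --deltas '[[[0,0,0],[0,0,-0.3],0],[[0,0,0],[0,0,-0.4],0],[[0,0,0],[-0.5,0,-0.2],0],[[0,0,0],[-2,0,0],0],[[0,0,0],[-3,0,0],0],[[0,0,0],[-3,0,0],0],[[0,0,0],[-3,0,0],0],[[0,0,0],[-3,0,0],0],[[0,0,0],[0,0,-2],0],[[0,0,0],[0,0,-3],0]]'

```text
clock: 11.32
tool_pos: [0.5656, 0.0984, 0.2164]
eef_rot: [0.481, 0.516, -0.481, 0.52]
contact_force: [0.2, 0.2, 0.4]
opening: 0.005
```

>>> drive_tool --deltas '[[[0,0,0],[0,0,-3],0],[[0,0,0],[0,0,-3],0],[[0,0,0],[0,0,-3],0],[[0,0,0],[0,0,-3],0],[[0,0,0],[0,0,-2],0],[[0,0,0],[0,0,0],0],[[0,0,0],[0,0,0],0]]'

```text
clock: 11.9
tool_pos: [0.552, 0.2427, 0.2145]
eef_rot: [0.478, 0.52, -0.479, 0.521]
contact_force: [0.1, -0.8, -0.7]
opening: 0.003
```

Run:
```python
from h import *
s=r.snapshot('scene');save(s,'s5.png',(150,90,350,240),4)
b=r.snapshot('top');save(b,'t5.png',(180,120,380,270),4)
print(blue(b)[2],blue(s)[2])
for i in blue(b)[2]:
  print(i[2],onz(b,*i[2],.054))
st=r.get_state();print(st['tool_pos'],st['contact_force'],st['clock'])
```

```text
[(1, [212, 48, 5, 6, 24], [214.1, 50.7]), (3, [77, 65, 6, 10, 23], [79.9, 68.3]), (12, [82, 85, 13, 15, 43], [89.8, 94.0]), (14, [74, 100, 9, 7, 59], [78.1, 103.1]), (15, [253, 192, 17, 18, 246], [260.9, 200.5])] [(2, [350, 86, 35, 23, 341], [370.1, 96.6]), (3, [23, 97, 20, 9, 103], [32.4, 101.8]), (4, [31, 120, 20, 9, 94], [40.9, 125.3]), (6, [38, 138, 20, 9, 87], [48.0, 142.6]), (7, [51, 153, 8, 7, 28], [54.4, 155.0]), (8, [62, 160, 6, 12, 43], [64.4, 166.0]), (9, [36, 164, 24, 12, 141], [48.8, 168.5]), (10, [243, 194, 20, 14, 170], [252.7, 200.6])]
[214.1, 50.7] [0.93626717 0.16837522 0.054     ]
[79.9, 68.3] [0.89162074 0.48914127 0.054     ]
[89.8, 94.0] [0.82748395 0.46306945 0.054     ]
[78.1, 103.1] [0.80492822 0.48944884 0.054     ]
[260.9, 200.5] [0.56883801 0.0577564  0.054     ]
[0.55282874 0.23995081 0.2142472 ] [-0.38880278  0.35546225 -0.08904518] 12.0
```

View pics/s5.png

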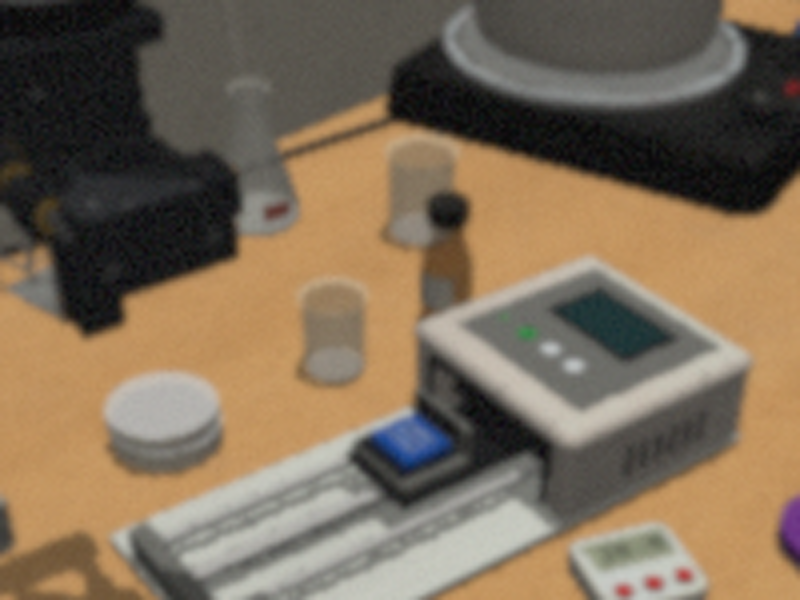

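View pics/t5.png

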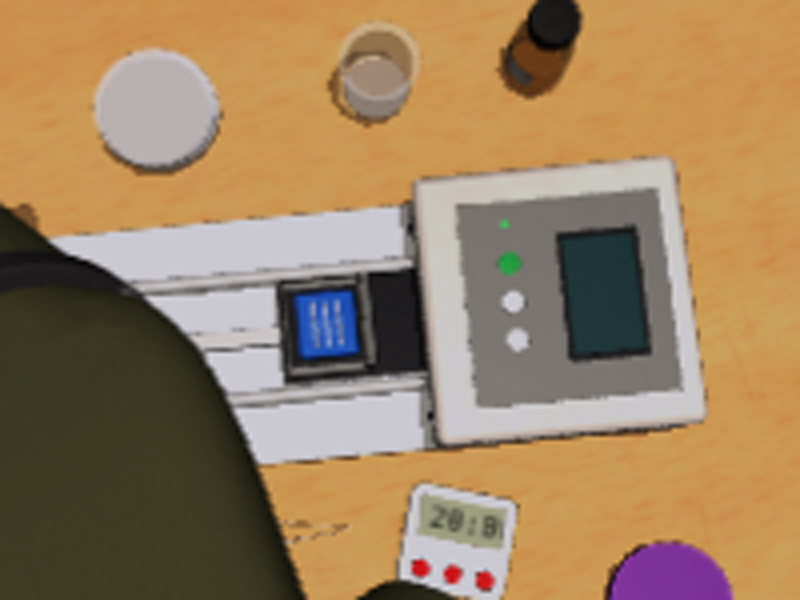

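The carriage moved 111.8 mm by camera, which matches the end stop. The button appears up and everything else is in place, so I'm handing in.

```bash
python3 -c "
from plant import r
print(r.finish_job())"
```

```text
the job is handed in; nothing more can be done
None
```

The carriage is in the reader against its end stop, and I handed the job in at about 12 s. With the shut fingertips I pressed the lock button down about 5 mm and held it there for the whole push. At the end stop the push force rose to 22 N with no further travel. I then eased off and lifted straight up so the button could spring back, and moved the arm clear.

**Carriage:** the top camera puts the button 111.8 mm further in than at the start, against a nominal 112 mm.

**Lock:** the button looks up in both views. I didn't tug the carriage to test the lock.

**Dish:** it went into the slot lying in its seat and was never touched. It is now hidden inside the housing, so I couldn't check it at the end.

**Other things:** the vial, beaker, spare dishes and timer look unmoved. The arm hid part of the tweezers in the last top view, but it never went near them.

**Disagreement:** at the start, the two cameras differed by about 7 mm on the button's position, mostly across the slide. I used the top view, and the contact height and the measured travel both fitted it.

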